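Open the battery box of the bench gauge

TASK

Open the battery box so that its battery can be changed: squeeze the orange snap tab in towards the blue grip rib, lift the blue lid off with the tab held in, and set it down gently, without dropping it, in the empty red tray, right way up and flat on the tray's floor. Let go of it, and leave the tools and parts round about where they stand.

Things in the scene. Friction and masses are not known exactly. Their poses are not given: they have to be found in the camera images.
- box: Grey battery box, fixed to the bench: plinth 170 x 120 x 40 mm (x, y, z) carrying a black upright frame 131 x 81 mm, up to 84 mm above the bench, with a yellow battery pack inside. Origin: centre of the underside; z up. The closed lid sits on it with the same centre and axes, its lower edge on the plinth (40 mm up), with 1.5 mm play sideways and 3 mm upwards before the tab's hook catches.
- lid_mid (a point): Centre of the loose blue lid's shell, half-way up it: 26 mm above its lower edge, 26 mm below its top face; 66 mm above the bench when closed. The shell is an upside-down tray 140 x 90 x 52 mm (x, y, z), walls 3 mm, 0.2 to 0.4 kg in all. From the box it must be lifted about straight up, 50 mm or more, to clear the frame inside it.
- lid_grip (a point): Point on the lid to squeeze round, 47 mm above the shell's centre, 21 mm above the top face, same axes. Close along the lid's x: the rib's outer face is 19 mm to -x of this point, the pressed tab's about 20 mm to +x (39 mm wide; 62 mm at rest). Rib and tab rise 32 mm from the top face, which is free round them for the fingers (top face reaches 70 mm either way along x).
- lid_rib (a point): Middle of the fixed blue grip rib on the lid's top face: 8 mm thick (x), 56 mm long (y), 32 mm high.
- tab_paddle (a point): Middle of the outer face of the orange snap tab's paddle, 21 mm above the lid's top face at rest. The paddle is 32 mm wide (y), 4 mm thick, at y = 0 of the lid, and leans outwards at rest: outer face 34 mm from the lid's centre (along +x) at the top face and 43 mm at its upper end. Press it towards -x, to the rib; pressed fully in it stands upright.
- tab (a joint): Orange snap tab of the lid, hinged 22 mm below the lid's centre point, inside the lid: 0 rad at rest (its hook caught under a steel bar in the box), 0.28 rad pressed fully in. The hook is free above about 0.20 rad. It springs back by itself; it takes about 2 N to start and 9 N to press fully at the paddle.
- tray: Red open tray, empty, fixed to the bench, 220 x 220 mm outside, walls 5 mm thick and 25 mm high, floor 5 mm thick. Origin: centre of the underside, on the bench; z up, x and y along the sides. The lid fits in it at any turn.
- battery: Spare yellow battery pack, 110 x 50 x 34 mm, lying behind the box as seen from the robot. Leave alone. Origin: centre of the underside.
- wrench: Wrench lying in front of the box, 160 mm long. Leave alone. Origin: underside.
- brush: Brush lying in front of the tray, 180 mm long. Leave alone. Origin: underside.
- holder0: Steel tool holder standing on a red collar behind the tray, 64 mm wide, 125 mm tall. Leave alone. Origin: centre of the underside.
Things that resemble listed ones, but are neither listed nor needed, are in the scene too. Of the things like the part that bears lid_mid, leave any that is pink; of the rest the larger one is meant.

How it is judged:
By the outcome, as a careful person would: the job done as asked, in the order asked, and still so for the second after the job is handed in, with the robot touching nothing.
It also fails if it takes over 42 s, if anything falls off the work surface, if the arm or the gripper's body presses on something with over 40 N, if the wrist force passes 120 N, or if a joint passes its speed limit or range.

ROBOT

A 6-joint arm with a two-finger parallel gripper is mounted at the origin on the work surface. World frame = base frame: x ahead of the robot, y to its left, z up, the work surface at z = 0. Lengths are in m, angles in rad, forces in N, time in s.
With the tool pointing down it reaches from about 0.375 to 0.975 m from the base axis. Payload 3.8 kg.
Tool frame: the origin (TCP) lies midway between the tips of the shut fingers; the grasp point (between the pads) lies 19 mm behind it; z points along the fingers, y is the direction in which the jaws open and shut (so a half turn about z gives the same grasp; the last joint's range is limited). The gripper opens to 85 mm and grips with 20 to 120 N. Pads are 22 mm wide; open, the fingers measure 114 mm over their backs; the gripper's body (76 mm by 85 mm) begins 54 mm behind the grasp point. The pads swing forward as they close: fully open they stand 13 mm farther back than shut.
Start: joints at [-1.242, 0.264, 1.604, -0, 1.274, -0.037], TCP at [0.241, -0.63, 0.231] pointing down, gripper open.
Joint ranges: [-2.63, 2.63], [-0.94, 2.18], [0.31, 2.57], [-1.31, 4.45], [0, 2.66], [-2.55, 2.55]. Speed limits (rad/s): [2.57, 2.57, 3.14, 3.14, 3.14, 3.14].

INTERFACE

Orientations are given as a rotation vector (axis times angle).
In Python, from workcell import readout, read_camera, camera_params, bot gives the robot as it stands.
- The arm moves only by the tool apply_moves, never from a script. Its argument "plan" is a list that holds one entry, the list of rows, each a list of 7 numbers: the shift along the tool's x, y, z each as a share of 1000 mm, from -1 to 1, then the turn, a rotation vector about the tool's x, y, z each as a share of pi rad, from -1 to 1, then the gripper command: -1 is fully open, 1 is shut, values between are in proportion. A call has exactly 8 rows; each row is the pose to reach, as a shift and turn from the pose commanded when the call began, along the tool's axes at that moment, turning the shorter way round; what a row does not reach only later rows make up. A row lasts 1/12 s, in which the tool goes at most 41.7 mm and 7.16 degrees, less where a joint would pass 70% of its speed; a pose out of reach is approached as far as the arm can. A call with a number of a shift or a turn outside -1 to 1 is refused whole. A call with a gripper value outside its range is refused whole. The fingers move at their own pace and stop on an object; "force" is the grip in N (left out, the last holds). Time passes only in rows, so rows that repeat a pose let the fingers close, or fill a call up. It gives the time, the measured TCP pose, the force and the opening at its end, in the units of the state.
- readout.read_state(): the state, without advancing time (a new reading comes with each control period).
- read_camera(name): name is "side" or "top" or "wrist"; returns the picture (420x560x3 uint8, red, green, blue); there is no depth.
- camera_params(name): a dict with "fovy" (degrees; the focal length in pixels is half the picture's height over the tangent of half this angle, whatever the lens; pixels are square), "cx", "cy" (the principal point, pixels), "rvec" (rotation vector, rad) and "tvec" (3), from world to camera coordinates, as OpenCV has them; the wrist camera has in their place "hand_eye" (4x4, takes a point from camera to tool coordinates, whose origin is the TCP and whose axes are the flange's). Camera axes: x right, y down, z forward; pixel columns grow to the right and rows downward; lengths in m; the calibration is good to about 2 mm. The wrist camera is an equidistant fisheye: a pixel r from the principal point sees the ray r / f radians off the axis. A picture is of the moment at which its call begins: read the wrist's pose just before it. camera_params takes no time and is no camera call.
- bot.finish_job(): hands the job in, once; it reports no verdict.
The state is a dict: "time": time; "q": joint angles; "joint_vel": joint speeds; "joint_torque": joint torques, N m; "tool_pos": TCP position; "tcp_rot": TCP orientation; "wrist_force": force on the tool from outside, world axes, zero at the start; "torque": the same for the moment, N m; "width": opening from 0.0 (shut) to 1.0 (fully open).
Only numpy, scipy, OpenCV 4.12 (cv2) and the standard library are available. Lean on these libraries where they do the work, as an engineer would, in place of code of your own. Each camera call takes 0.05 s, during which the arm holds its last target.

## Working session

There is one attempt and no reset: what is moved stays moved. The work goes in short steps, Python scripts to look and compute and a tool call to move; the robot and the scene stay as the last step left them, time stands still between calls to the robot, and variables do not carry over. Pictures are saved under pics/ and viewed, and the job is handed in when it is done.

Besides the shell and the picture viewer there is one more tool, called after "Call:" as a command line: name --argument value ..., lists and objects as JSON in quotes. apply_moves: Moves the arm, as the interface text tells. Shift numbers are shares of 1000 mm and turn numbers shares of pi rad, none past 1 either way. Its arguments: {"type":"object","properties":{"plan":{"type":"array","items":{"type":"array","items":{"type":"array","items":{"type":"number","minimum":-1,"maximum":1}}}},"force":{"type":"number"}},"required":["plan"]}

```bash
ls; mkdir -p pics; python3 - <<'E'
from workcell import readout, read_camera, camera_params, bot
import cv2
print(readout.read_state())
for n in ("side","top","wrist"):
    print(n,camera_params(n))
    im=read_camera(n); cv2.imwrite(f"pics/{n}0.png",im[:,:,::-1])
E
```

```text
pics
{'time': 0.0, 'q': array([-1.24190732e+00,  2.64745443e-01,  1.60539835e+00, -1.85699490e-05,
        1.27367938e+00, -3.68946838e-02]), 'joint_vel': array([-6.69476123e-04, -7.81854807e-04,  9.02665318e-05, -6.23628946e-05,
       -8.56693353e-04,  1.28534128e-03]), 'joint_torque': array([-1.85608384e-03, -5.15124500e+01, -3.67314649e+01, -3.65764836e-04,
        1.30860167e-02, -1.58274776e-05]), 'tool_pos': array([ 0.2411927 , -0.62964874,  0.22995406]), 'tcp_rot': array([-3.08702767e+00, -5.70981378e-01,  5.36921421e-04]), 'wrist_force': array([-0.80405824,  0.22638018, -0.3447822 ]), 'torque': array([0.04356087, 0.03736615, 0.00141568]), 'width': 1.0000752348561703}
side {'fovy': 44.075697563981585, 'cx': 274.6867285625953, 'cy': 214.40965267752694, 'rvec': array([ 0.71666903, -2.58672621,  1.14948509]), 'tvec': array([0.44338521, 0.28100607, 0.94378486])}
top {'fovy': 43.02170065723899, 'cx': 273.07944710330685, 'cy': 217.26527111356413, 'rvec': array([ 2.11538381, -2.07191043,  0.24034143]), 'tvec': array([-0.03510353,  0.55784409,  1.2260848 ])}
wrist {'fovy': 65.70646984690485, 'cx': 275.46117295148235, 'cy': 208.08865581734722, 'hand_eye': array([[ 7.07185760e-04, -9.56051307e-01, -2.93198565e-01,
         7.50030616e-02],
       [ 9.99999750e-01,  6.74177425e-04,  2.13634659e-04,
         6.72465712e-05],
       [-6.57784121e-06, -2.93198643e-01,  9.56051545e-01,
        -1.42378883e-01],
       [ 0.00000000e+00,  0.00000000e+00,  0.00000000e+00,
         1.00000000e+00]])}
```

View pics/top0.png

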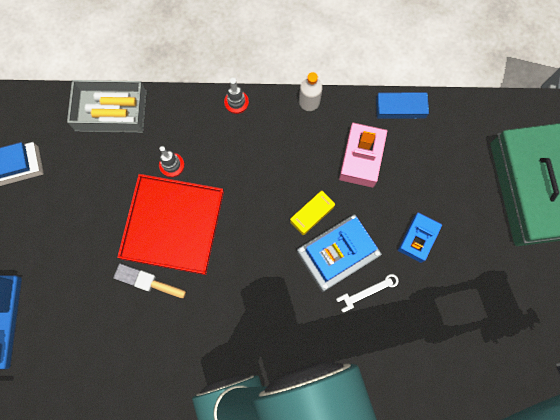

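View pics/side0.png

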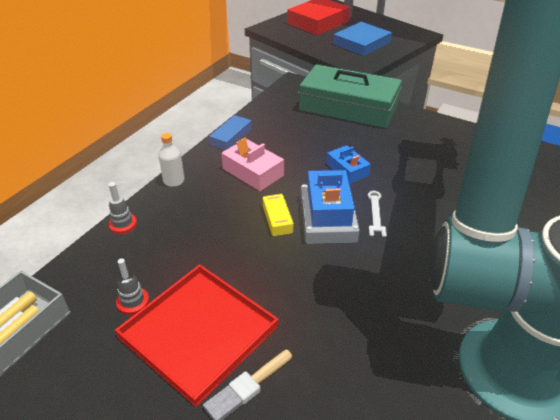

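View pics/wrist0.png

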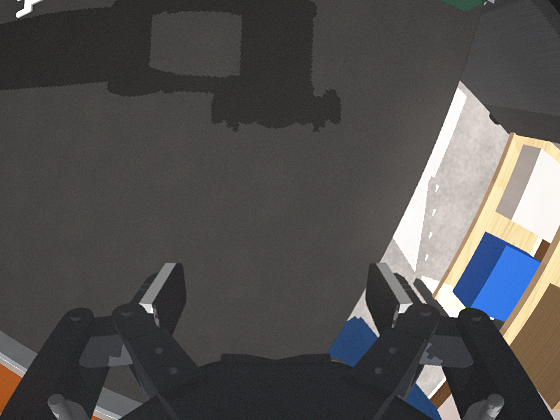

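Lid candidates in the top view are the pink one at (363,155), a small blue one at (420,237), and the larger blue one on the grey plinth at (340,250). The last fits, being non-pink, the larger, and on the box with wrench and battery beside it. I'll confirm with an enlarged crop and masks.

```bash
cat > h.py <<'E'
import numpy as np, cv2
from scipy.spatial.transform import Rotation as R
from workcell import readout, read_camera, camera_params, bot
def ray(n,uv,st=None):
    p=camera_params(n); f=210/np.tan(np.radians(p['fovy']/2))
    x=(uv[0]-p['cx'])/f; y=(uv[1]-p['cy'])/f
    if n=='wrist':
        r=np.hypot(x,y); d=np.array([x/r*np.sin(r),y/r*np.sin(r),np.cos(r)])
        H=p['hand_eye']; Rt=R.from_rotvec(st['tcp_rot']).as_matrix()
        return Rt@H[:3,3]+st['tool_pos'], Rt@H[:3,:3]@d
    Rm=R.from_rotvec(p['rvec']).as_matrix(); d=np.array([x,y,1.])
    d/=np.linalg.norm(d)
    return -Rm.T@p['tvec'], Rm.T@d
def onz(n,uv,z,st=None):
    o,d=ray(n,uv,st); return o+d*(z-o[2])/d[2]
def proj(n,P,st=None):
    p=camera_params(n); f=210/np.tan(np.radians(p['fovy']/2)); P=np.atleast_2d(P)
    if n=='wrist':
        Rt=R.from_rotvec(st['tcp_rot']).as_matrix(); T=(P-st['tool_pos'])@Rt
        H=p['hand_eye']; c=(T-H[:3,3])@H[:3,:3]
        rr=np.hypot(c[:,0],c[:,1]); th=np.arctan2(rr,c[:,2])
        k=np.c_[c[:,0]/rr*th,c[:,1]/rr*th]
    else:
        c=P@R.from_rotvec(p['rvec']).as_matrix().T+p['tvec']; k=c[:,:2]/c[:,2:]
    return k*f+[p['cx'],p['cy']]
def tri(a,b):
    (o1,d1),(o2,d2)=a,b
    t=np.linalg.lstsq(np.c_[d1,-d2],o2-o1,rcond=None)[0]
    p,q=o1+d1*t[0],o2+d2*t[1]; return (p+q)/2,np.linalg.norm(p-q)
E
python3 - <<'E'
from h import *
t=cv2.imread('pics/top0.png'); s=cv2.imread('pics/side0.png')
a=cv2.resize(t[200:300,280:400],None,fx=4,fy=4,interpolation=cv2.INTER_CUBIC)
b=cv2.resize(s[155:255,285:375],None,fx=4,fy=4,interpolation=cv2.INTER_CUBIC)
cv2.imwrite('pics/crop0.png',np.hstack([a,b])[:, :800])
# tray
hsv=cv2.cvtColor(t,cv2.COLOR_BGR2HSV)
m=((hsv[...,0]<8)|(hsv[...,0]>172))&(hsv[...,1]>150)&(hsv[...,2]>80)
c=max(cv2.findContours(m.astype(np.uint8),0,1)[0],key=cv2.contourArea)
r=cv2.minAreaRect(c);q=cv2.boxPoints(r)
P=np.array([onz('top',k,.022) for k in q]);print('tray',P.mean(0),np.linalg.norm(np.diff(P,axis=0),axis=1),np.degrees(np.arctan2(*(P[1]-P[0])[[1,0]])))
g=(hsv[...,0]>95)&(hsv[...,0]<125)&(hsv[...,1]>120)&(hsv[...,2]>60)
g[:, :290]=0;g[:,395:]=0;g[:205]=0;g[295:]=0
c=max(cv2.findContours(g.astype(np.uint8),0,1)[0],key=cv2.contourArea)
print(cv2.minAreaRect(c)); q=cv2.boxPoints(cv2.minAreaRect(c)); print(q)
P=np.array([onz('top',k,.092) for k in q]);print('lid',P,P.mean(0),np.linalg.norm(np.diff(P,axis=0),axis=1))
E
```

```text
tray [0.55047882 0.23435101 0.022     ] [0.2267293  0.23893749 0.22435978] -5.477408339677647
((340.98876953125, 248.38201904296875), (39.431915283203125, 62.53986740112305), 57.9946174621582)
[[304.0225  248.23595]
 [357.05618 215.08989]
 [377.95505 248.52809]
 [324.92136 281.67413]]
lid [[ 0.47911484 -0.09776564  0.092     ]
 [ 0.56153822 -0.22304381  0.092     ]
 [ 0.48196763 -0.2706469   0.092     ]
 [ 0.40188162 -0.14655019  0.092     ]] [ 0.48112558 -0.18450164  0.092     ] [0.14996078 0.09272288 0.14769483]
```

View pics/crop0.png

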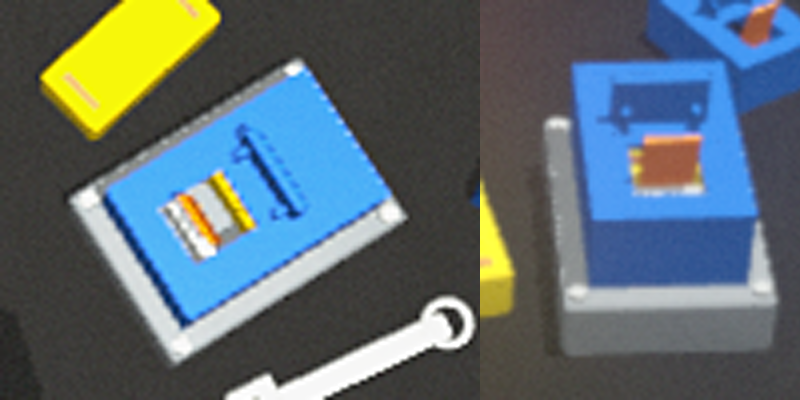

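The crop confirms it: the large blue lid sits on the grey plinth, orange tab at top px (330,253), rib to its right. Lid +x therefore points towards about (-0.55, 0.84) in world xy. I'll work out the move to a look pose above it.

```bash
cat >> h.py <<'E'
def down(yaw): # tool z down, tool y at world angle yaw
    y=np.array([np.cos(yaw),np.sin(yaw),0]); z=np.array([0,0,-1.]); return np.c_[np.cross(y,z),y,z]
def row(pos,Rt,p0=None,R0=None):
    st=readout.read_state()
    if p0 is None: p0=st['tool_pos']
    if R0 is None: R0=R.from_rotvec(st['tcp_rot']).as_matrix()
    t=R0.T@(np.array(pos)-p0); r=R.from_matrix(R0.T@Rt).as_rotvec()/np.pi
    return np.round(np.r_[t,r],4)
E
python3 - <<'E'
from h import *
st=readout.read_state();R0=R.from_rotvec(st['tcp_rot']).as_matrix();print(np.round(R0,3))
for yaw in (123,-57):
    print(yaw,row([.481,-.1845,.26],down(np.radians(yaw))))
print(row([.481,-.1845,.26],R0))
for uv in [(171,162),(235,97)]: print(onz('top',uv,.0))
E
```

```text
[[ 0.934  0.358 -0.001]
 [ 0.358 -0.934  0.002]
 [ 0.    -0.002 -1.   ]]
123 [ 3.832e-01 -3.301e-01 -2.920e-02 -1.000e-04  8.000e-04  9.331e-01]
-57 [ 3.832e-01 -3.301e-01 -2.920e-02 -6.000e-04 -1.000e-04 -6.690e-02]
[ 0.3832 -0.3301 -0.0292  0.      0.      0.    ]
[0.71761871 0.24755998 0.        ]
[0.90580884 0.08693272 0.        ]
```

Call:
apply_moves --plan '[[[0.383,-0.33,-0.03,0,0,-0.067,-1],[0.383,-0.33,-0.03,0,0,-0.067,-1],[0.383,-0.33,-0.03,0,0,-0.067,-1],[0.383,-0.33,-0.03,0,0,-0.067,-1],[0.383,-0.33,-0.03,0,0,-0.067,-1],[0.383,-0.33,-0.03,0,0,-0.067,-1],[0.383,-0.33,-0.03,0,0,-0.067,-1],[0.383,-0.33,-0.03,0,0,-0.067,-1]]]'

```text
time: 0.82
tool_pos: [0.3994, -0.3353, 0.2509]
tcp_rot: [-3.012, -0.892, 0.0]
wrist_force: [1.3, -0.7, 0.2]
width: 1.002
```

```bash
python3 - <<'E'
from h import *
st=readout.read_state();print(st['time'],st['tool_pos'],np.degrees(st['q']))
print(row([.481,-.1845,.26],down(np.radians(-57))))
E
```

```text
0.8167 [ 0.39944319 -0.33534417  0.25090749] [-4.27539240e+01 -2.31369947e+00  1.09090965e+02  4.68819384e-03
  7.32350926e+01  1.42521674e+01]
[ 1.505e-01 -8.210e-02 -9.100e-03 -1.000e-04 -0.000e+00 -0.000e+00]
```

Call:
apply_moves --plan '[[[0.145,-0.08,-0.009,0,0,0,-1],[0.145,-0.08,-0.009,0,0,0,-1],[0.145,-0.08,-0.009,0,0,0,-1],[0.145,-0.08,-0.009,0,0,0,-1],[0.145,-0.08,-0.009,0,0,0,-1],[0.145,-0.08,-0.009,0,0,0,-1],[0.145,-0.08,-0.009,0,0,0,-1],[0.145,-0.08,-0.009,0,0,0,-1]]]'

```text
time: 1.48
tool_pos: [0.4765, -0.1922, 0.2597]
tcp_rot: [3.013, 0.891, -0.001]
wrist_force: [-0.1, -0.6, 0.5]
width: 0.999
```

```bash
python3 - <<'E'
from h import *
st=readout.read_state();print(st['time'],st['tool_pos'],st['joint_vel'].round(3))
im=read_camera('wrist')[:,:,::-1]; cv2.imwrite('pics/wrist1.png',im)
np.savez('st1.npz',tool_pos=st['tool_pos'],tcp_rot=st['tcp_rot'])
E
```

```text
1.4833 [ 0.47650362 -0.19217408  0.25969154] [-0.017 -0.    -0.001  0.005 -0.     0.004]
```

View pics/wrist1.png

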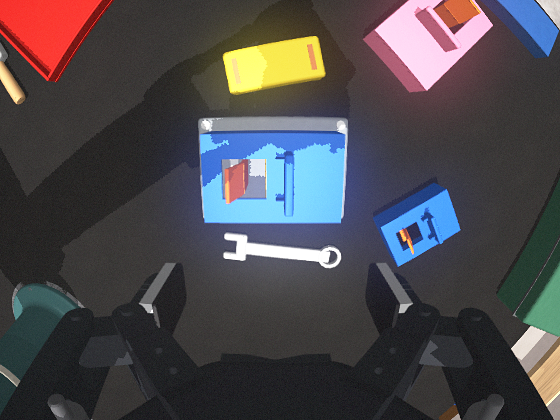

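```bash
python3 - <<'E'
from h import *
im=cv2.imread('pics/wrist1.png'); cv2.imwrite('pics/crop1.png',cv2.resize(im[105:235,190:360],None,fx=4.5,fy=4.5,interpolation=cv2.INTER_CUBIC))
E
```

```text
(no output)
```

View pics/crop1.png

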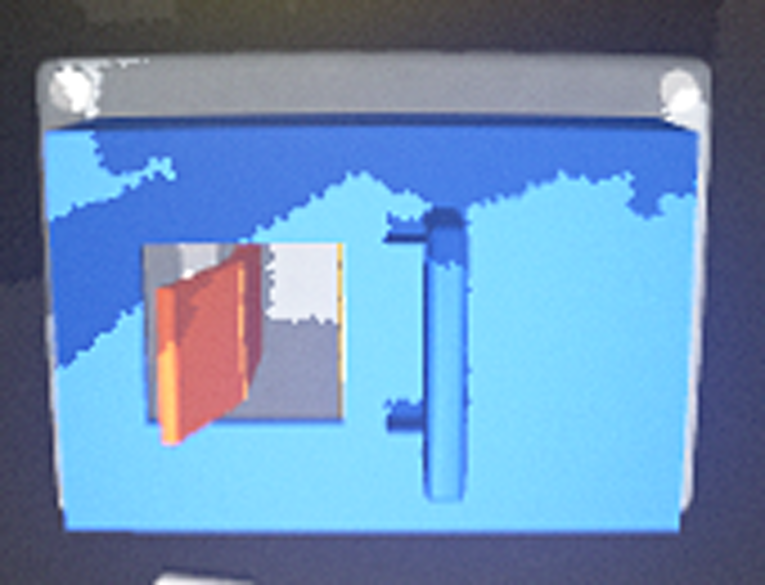

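The crop shows the lid's top-face corners clearly, along with the rib and the tab at rest. I'll cast the corners onto z = 92 mm.

```bash
python3 - <<'E'
from h import *
st=dict(np.load('st1.npz'))
C=np.array([(46,130),(700,133),(680,529),(66,529)])/4.5+[190,105]-.4
P=np.array([onz('wrist',c,.092,st) for c in C]);print(P.round(4))
print(np.linalg.norm(np.roll(P,-1,0)-P,axis=1).round(4),P.mean(0))
d=(P[0]-P[1]+P[3]-P[2]);a=np.arctan2(d[1],d[0]);print('lidx',np.degrees(a))
ux=np.array([np.cos(a),np.sin(a),0]);uy=np.array([-ux[1],ux[0],0]);c=P.mean(0)
for nm,px in (('rib top ends',(445,215)),('',(445,497)),('tab top',(160,290)),('tabtop',(175,440))):
    p=onz('wrist',np.array(px)/4.5+[190,105]-.4,.124,st);print(nm,(p-c)@ux,(p-c)@uy)
g=camera_params
# check top cam
print(proj('top',P),proj('side',P))
R0=R.from_rotvec(st['tcp_rot']).as_matrix();print('cur yaw',np.degrees(np.arctan2(R0[1,1],R0[0,1])))
E
```

```text
[[ 0.483  -0.1012  0.092 ]
 [ 0.5585 -0.219   0.092 ]
 [ 0.4834 -0.2676  0.092 ]
 [ 0.407  -0.1502  0.092 ]]
[0.1399 0.0895 0.1401 0.0904] [ 0.4829613  -0.18449676  0.092     ]
lidx 122.83463256160648
rib top ends -0.014146808362682398 -0.030050742158819286
 -0.014866605761158407 0.02651884682215777
tab top 0.04092769180154438 -0.015553777416135416
tabtop 0.03898946803166612 0.014765228320302852
[[305.49555791 246.6409814 ]
 [355.3725956  216.31112568]
 [376.65375049 247.90994404]
 [326.48086149 279.47783907]] [[312.04453708 209.29524334]
 [307.28533221 170.44946258]
 [344.69117572 169.59665789]
 [353.28883653 208.34370209]]
cur yaw -57.0427773583145
```

```bash
python3 - <<'E'
from h import *
a=np.radians(122.8);ux=np.array([np.cos(a),np.sin(a),0]);c=np.array([.483,-.1845,0])
for z in(.16,.092):print(row(c+.012*ux+[0,0,z],down(a-np.pi)))
E
```

```text
[ 0.0099 -0.0151  0.0997 -0.0001  0.0002  0.0006]
[ 1.000e-02 -1.510e-02  1.677e-01 -1.000e-04  2.000e-04  6.000e-04]
```

Call:
apply_moves --plan '[[[0.01,-0.015,0.03,0,0,0,-1],[0.01,-0.015,0.06,0,0,0,-1],[0.01,-0.015,0.08,0,0,0,-1],[0.01,-0.015,0.1,0,0,0,-1],[0.01,-0.015,0.11,0,0,0,-1],[0.01,-0.015,0.115,0,0,0,-1],[0.01,-0.015,0.115,0,0,0,-1],[0.01,-0.015,0.115,0,0,0,-1]]]'

```text
time: 2.2
tool_pos: [0.4777, -0.1741, 0.1458]
tcp_rot: [3.012, 0.891, 0.001]
wrist_force: [0.0, -0.1, 0.8]
width: 0.996
```

```bash
python3 - <<'E'
from h import *
a=np.radians(122.8);ux=np.array([np.cos(a),np.sin(a),0]);c=np.array([.483,-.1845,0])
print(row(c+.012*ux+[0,0,.092],down(a-np.pi)))
for n in('wrist','side'):
  st=readout.read_state()
  im=read_camera(n)[:,:,::-1]
  if n=='side': im=cv2.resize(im[130:260,260:430],None,fx=4,fy=4)
  cv2.imwrite(f'pics/{n}2.png',im)
E
```

```text
[-0.0013 -0.0005  0.0538  0.0003 -0.0002  0.0008]
```

View pics/wrist2.png

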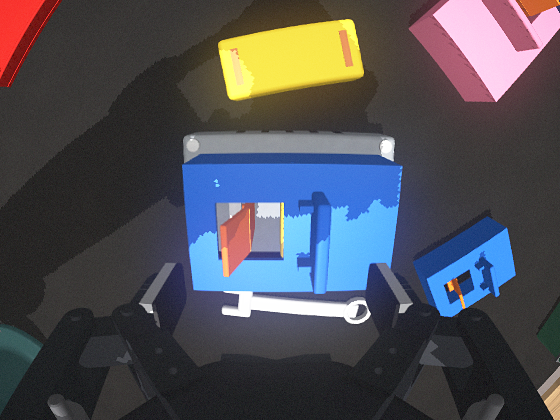

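View pics/side2.png

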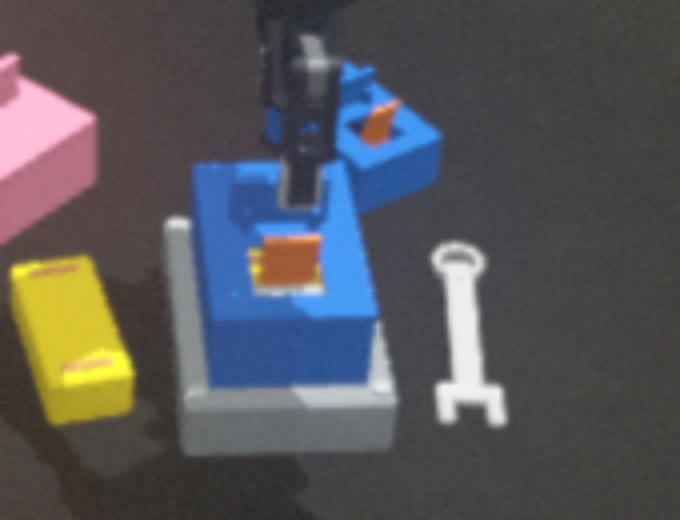

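```bash
python3 - <<'E'
from h import *
a=np.radians(122.8);ux=np.array([np.cos(a),np.sin(a),0]);st=readout.read_state()
for s in(1,-1):
  P=st['tool_pos']+s*.0425*ux+[0,0,.013]
  print((proj('side',P)-[260,130])*4, proj('wrist',P,st))
E
```

```text
[[292.70270054 199.46099462]] [[184.29346057 279.9647295 ]]
[[275.43307906 105.53837236]] [[365.93157468 280.39793424]]
```

Wrist view: lid beneath with tab at (235,245) and rib at (320,240), pads at (165,285) and (385,285) straddling both. Side view: the visible fingertip is where it is predicted to be. Now descending.

Call:
apply_moves --plan '[[[-0.001,0,0.015,0,0,0,-1],[-0.001,0,0.03,0,0,0,-1],[-0.001,0,0.04,0,0,0,-1],[-0.001,0,0.048,0,0,0,-1],[-0.001,0,0.054,0,0,0,-1],[-0.001,0,0.054,0,0,0,-1],[-0.001,0,0.054,0,0,0,-0.7],[-0.001,0,0.054,0,0,0,-0.5]]]' --force 50

```text
time: 2.97
tool_pos: [0.4771, -0.174, 0.0917]
tcp_rot: [3.011, 0.893, 0.001]
wrist_force: [-0.1, -0.4, 0.2]
width: 0.759
```

```bash
python3 - <<'E'
from h import *
a=np.radians(122.8);ux=np.array([np.cos(a),np.sin(a),0]);c=np.array([.483,-.1845,0])
st=readout.read_state();print(st['tool_pos'],(st['tool_pos']-c)@ux,st['width'])
for n in('side','wrist'):
  im=read_camera(n)[:,:,::-1]
  im=cv2.resize(im[140:250,280:400],None,fx=5,fy=5) if n=='side' else cv2.resize(im[110:350,130:420],None,fx=2.5,fy=2.5)
  cv2.imwrite(f'pics/{n}3.png',im)
E
```

```text
[ 0.47709654 -0.17397925  0.09166637] 0.012041342695638836 0.7591862223443206
```

View pics/wrist3.png

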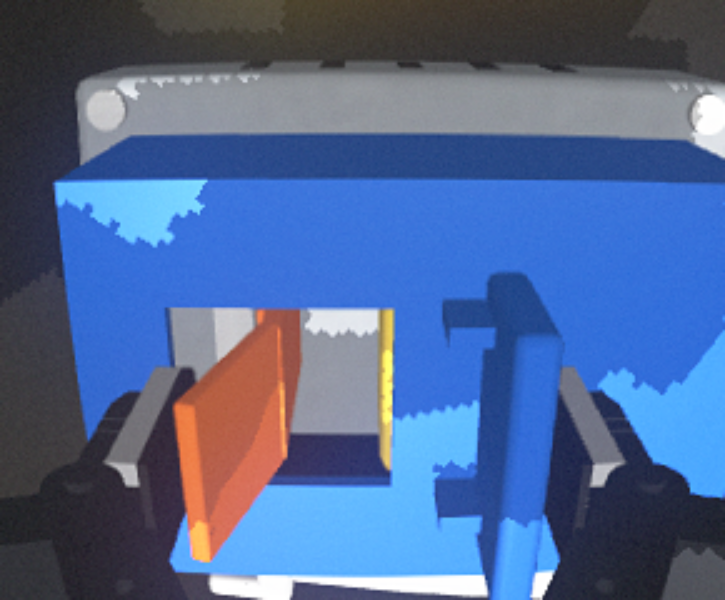

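View pics/side3.png

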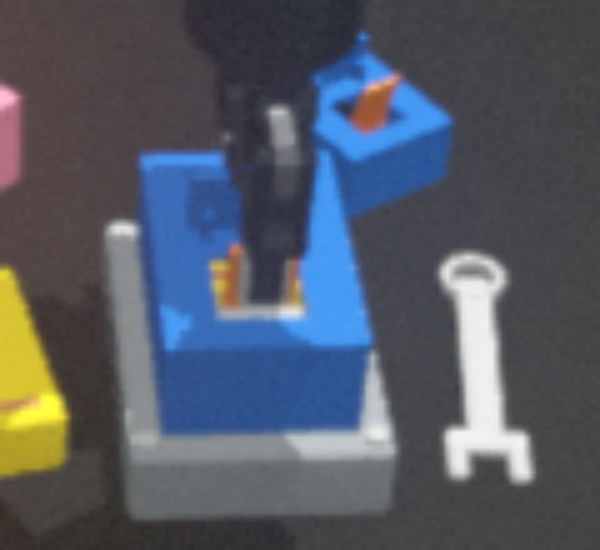

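Both pads straddle the paddle and the rib. Next I'll squeeze in stages, following the tab side so that the rib is hardly pushed.

Call:
apply_moves --plan '[[[0,0.0035,0,0,0,0,-0.36],[0,0.0035,0,0,0,0,-0.36],[0,0.0065,0,0,0,0,-0.22],[0,0.0065,0,0,0,0,-0.22],[0,0.0095,0,0,0,0,-0.08],[0,0.0095,0,0,0,0,-0.08],[0,0.0115,0,0,0,0,0.02],[0,0.0115,0,0,0,0,0.02]]]' --force 50

```text
time: 3.73
tool_pos: [0.483, -0.1834, 0.0916]
tcp_rot: [-3.012, -0.892, -0.001]
wrist_force: [-1.7, 2.9, 6.5]
width: 0.497
```

Call:
apply_moves --plan '[[[0,0,0,0,0,0,0.1],[0,0,0,0,0,0,0.2],[0,0,0,0,0,0,1],[0,0,0,0,0,0,1],[0,0,0,0,0,0,1],[0,0,0,0,0,0,1],[0,0,0,0,0,0,1],[0,0,0,0,0,0,1]]]' --force 50

```text
time: 4.4
tool_pos: [0.4843, -0.1848, 0.0922]
tcp_rot: [3.009, 0.892, 0.004]
wrist_force: [1.3, -3.5, 4.8]
width: 0.434
```

```bash
python3 - <<'E'
from h import *
st=readout.read_state();print(st)
for n in('side','wrist'):
  im=read_camera(n)[:,:,::-1]
  im=cv2.resize(im[140:250,280:400],None,fx=5,fy=5) if n=='side' else cv2.resize(im[110:350,130:420],None,fx=2.5,fy=2.5)
  cv2.imwrite(f'pics/{n}4.png',im)
E
```

```text
{'time': 4.4, 'q': array([-4.11781299e-01,  9.83671713e-02,  2.07359763e+00, -1.34500020e-03,
        9.65633640e-01,  5.83079785e-01]), 'joint_vel': array([ 0.00014107, -0.00049507, -0.00078707,  0.00035299, -0.0015679 ,
       -0.00038137]), 'joint_torque': array([  1.43556453, -34.33377028, -27.86630273,   0.70736535,
         0.49230723,   0.05455491]), 'tool_pos': array([ 0.48433896, -0.18478377,  0.09222697]), 'tcp_rot': array([3.00861028, 0.89240121, 0.00367515]), 'wrist_force': array([ 1.26297568, -3.45368346,  4.82600541]), 'torque': array([-0.39202109,  0.09596996,  0.08005496]), 'width': 0.4341338126333701}
```

View pics/wrist4.png

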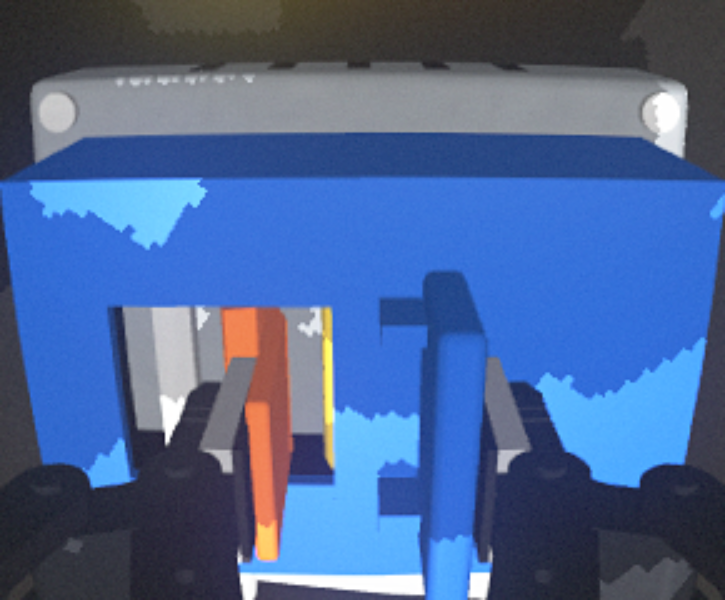

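View pics/side4.png

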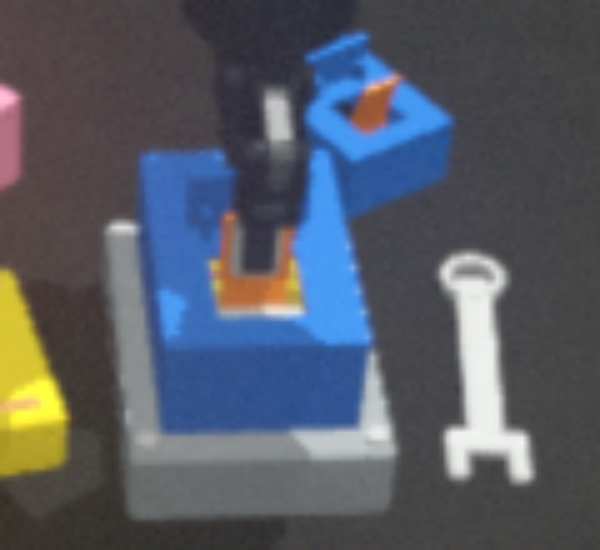

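The tab stands upright against the pad and the opening is about 37 mm, so it is fully pressed. I'll lift slowly first.

Call:
apply_moves --plan '[[[0,0,-0.002,0,0,0,1],[0,0,-0.004,0,0,0,1],[0,0,-0.007,0,0,0,1],[0,0,-0.01,0,0,0,1],[0,0,-0.013,0,0,0,1],[0,0,-0.016,0,0,0,1],[0,0,-0.018,0,0,0,1],[0,0,-0.018,0,0,0,1]]]'

```text
time: 5.17
tool_pos: [0.4828, -0.1832, 0.1096]
tcp_rot: [-3.012, -0.893, -0.0]
wrist_force: [0.1, -0.1, -2.7]
width: 0.431
```

```bash
python3 - <<'E'
from h import *
st=readout.read_state();print(st['time'],st['tool_pos'],st['wrist_force'],st['torque'],st['width'])
im=read_camera('side')[:,:,::-1]
cv2.imwrite('pics/side5.png',cv2.resize(im[140:250,280:400],None,fx=5,fy=5))
E
```

```text
5.1667 [ 0.48283313 -0.18316521  0.10956521] [ 0.14103379 -0.06676476 -2.69751966] [ 0.03183243  0.000176   -0.00318098] 0.4312816289948191
```

View pics/side5.png

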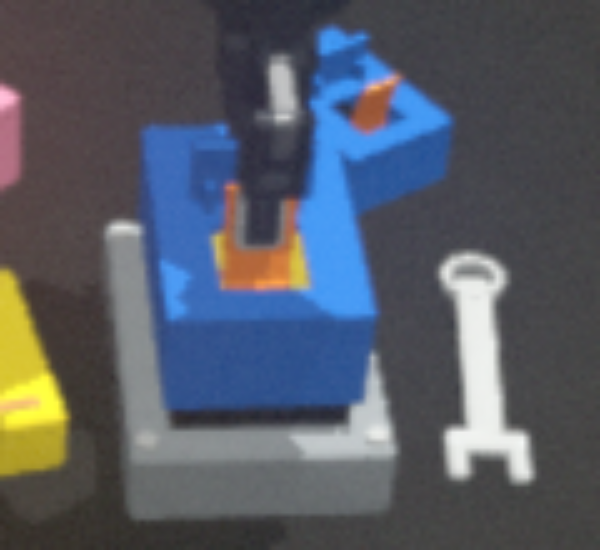

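The lid is coming up free: weight about 2.7 N, no jam, the black frame visible under it. On up, and I'll refine the tray's centre.

Call:
apply_moves --plan '[[[0,0,-0.01,0,0,0,1],[0,0,-0.022,0,0,0,1],[0,0,-0.034,0,0,0,1],[0,0,-0.046,0,0,0,1],[0,0,-0.056,0,0,0,1],[0,0,-0.063,0,0,0,1],[0,0,-0.065,0,0,0,1],[0,0,-0.065,0,0,0,1]]]'

```text
time: 5.88
tool_pos: [0.4833, -0.1835, 0.1751]
tcp_rot: [3.011, 0.893, 0.002]
wrist_force: [0.5, 0.6, -2.7]
width: 0.436
```

```bash
python3 - <<'E'
from h import *
st=readout.read_state();print(st['time'],st['tool_pos'],st['wrist_force'],st['width'],np.degrees(st['q']).round(0))
for n in('top','side'):
    t=cv2.imread(f'pics/{n}0.png');hsv=cv2.cvtColor(t,cv2.COLOR_BGR2HSV)
    m=((hsv[...,0]<8)|(hsv[...,0]>172))&(hsv[...,1]>150)&(hsv[...,2]>60)
    if n=='side': m[:200]=0
    c=max(cv2.findContours(m.astype(np.uint8),0,1)[0],key=cv2.contourArea)
    h=cv2.convexHull(c);q=cv2.approxPolyDP(h,8,True)[:,0];print(n,q.tolist())
    P=np.array([onz(n,k,.025) for k in q.astype(float)]);print(P.round(3).tolist(),P.mean(0),np.linalg.norm(np.roll(P,-1,0)-P,axis=1).round(3))
a=cv2.imread('pics/top0.png')[140:310,90:250];b=cv2.imread('pics/side0.png')[255:400,100:290]
cv2.imwrite('pics/trayc.png',np.hstack([cv2.resize(a,None,fx=2.5,fy=2.5),cv2.resize(cv2.resize(b,None,fx=2,fy=2),(380,425))]))
E
```

```text
5.8833 [ 0.48326447 -0.18353744  0.17513985] [ 0.54595025  0.62572295 -2.72685028] 0.4355045785275457 [-24.   0. 115.   0.  65.  33.]
top [[138, 174], [222, 188], [205, 274], [117, 257]]
[[0.675, 0.324, 0.025], [0.642, 0.108, 0.025], [0.422, 0.14, 0.025], [0.46, 0.359, 0.025]] [0.54979059 0.23292365 0.025     ] [0.219 0.222 0.222 0.218]
side [[199, 264], [278, 325], [195, 406], [115, 329], [117, 298]]
[[0.64, 0.109, 0.025], [0.415, 0.157, 0.025], [0.451, 0.369, 0.025], [0.675, 0.324, 0.025], [0.725, 0.267, 0.025]] [0.58123369 0.24518532 0.025     ] [0.23  0.215 0.229 0.076 0.179]
```

View pics/trayc.png

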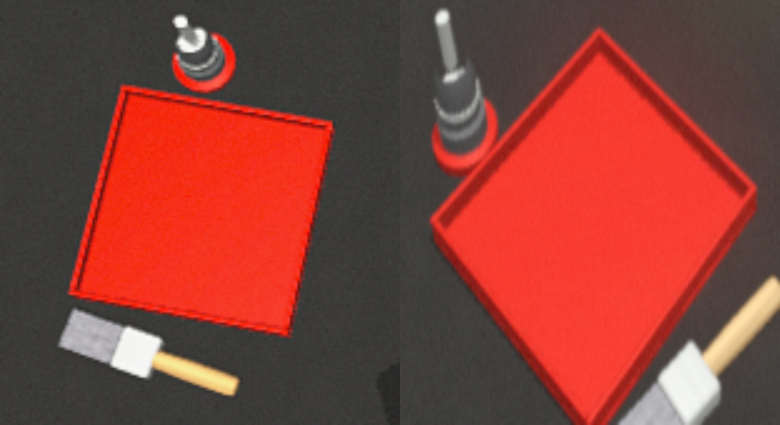

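Tray rim measured as 220 mm square, centre (0.550, 0.233), sides at about 81°. I'll carry the lid there and turn it to lie along the sides.

```bash
python3 - <<'E'
from h import *
print(row([.55,.233,.175],down(np.radians(-8.7))))
E
```

```text
[ 2.830e-01 -3.129e-01 -0.000e+00  6.000e-04 -1.000e-04 -2.682e-01]
```

Call:
apply_moves --plan '[[[0.006,-0.006,0,0,0,-0.005,1],[0.017,-0.019,0,0,0,-0.016,1],[0.031,-0.034,0,0,0,-0.03,1],[0.045,-0.05,0,0,0,-0.043,1],[0.062,-0.069,0,0,0,-0.06,1],[0.079,-0.087,0,0,0,-0.076,1],[0.096,-0.106,0,0,0,-0.092,1],[0.113,-0.125,0,0,0,-0.108,1]]]'

```text
time: 6.55
tool_pos: [0.5085, -0.0152, 0.1729]
tcp_rot: [-2.815, -1.392, 0.003]
wrist_force: [-0.2, 0.2, -2.5]
width: 0.432
```

```bash
python3 - <<'E'
from h import *
st=readout.read_state();print(st['tool_pos'],st['wrist_force'],st['width'])
# commanded pose
R0=down(np.radians(-57.2)); p=np.array([.4833,-.1835,.175])+R0@[.113,-.125,0]; y=-57.2+.108*180
print(p,row([.55,.233,.175],down(np.radians(-8.7)),p,down(np.radians(y))), row([.55,.233,.175],down(np.radians(-8.7))))
E
```

```text
[ 0.5085205  -0.01518748  0.17289265] [-0.24786697  0.24955812 -2.5293313 ] 0.43182116736547244
[ 0.5105705  -0.01721615  0.175     ] [ 0.222  -0.122   0.      0.      0.     -0.1614] [ 2.224e-01 -1.177e-01 -2.100e-03 -7.000e-04  1.000e-04 -1.593e-01]
```

Call:
apply_moves --plan '[[[0.022,-0.012,0,0,0,-0.016,1],[0.044,-0.024,0,0,0,-0.032,1],[0.067,-0.036,0,0,0,-0.048,1],[0.089,-0.048,0,0,0,-0.064,1],[0.111,-0.06,0,0,0,-0.08,1],[0.13,-0.07,0,0,0,-0.094,1],[0.147,-0.079,0,0,0,-0.106,1],[0.16,-0.087,0,0,0,-0.116,1]]]'

```text
time: 7.22
tool_pos: [0.537, 0.165, 0.1727]
tcp_rot: [-2.515, -1.88, 0.003]
wrist_force: [1.0, -0.0, -2.9]
width: 0.43
```

```bash
python3 - <<'E'
from h import *
st=readout.read_state();print(st['tool_pos'],st['wrist_force'],st['width'])
print(row([.55,.233,.175],down(np.radians(-8.7))))
E
```

```text
[0.53704903 0.16497058 0.17274886] [ 0.97273035 -0.03945919 -2.91506382] 0.4304507721545278
[ 0.0689 -0.0069 -0.0023 -0.0007  0.0001 -0.0431]
```

Next, finish the transit and descend to about 55 mm above the placed height.

Call:
apply_moves --plan '[[[0.013,-0.001,0,0,0,-0.01,1],[0.026,-0.003,0,0,0,-0.02,1],[0.038,-0.004,0,0,0,-0.028,1],[0.049,-0.005,0,0,0,-0.034,1],[0.058,-0.006,0,0,0,-0.04,1],[0.064,-0.007,0,0,0,-0.043,1],[0.068,-0.007,0,0,0,-0.043,1],[0.068,-0.007,0,0,0,-0.043,1]]]'

```text
time: 7.88
tool_pos: [0.551, 0.2305, 0.174]
tcp_rot: [2.387, 2.042, 0.0]
wrist_force: [0.4, -0.1, -2.7]
width: 0.433
```

```bash
python3 - <<'E'
from h import *
st=readout.read_state();print(st['tool_pos'],st['wrist_force'],st['width'])
print(row([.55,.233,.057],down(np.radians(-8.7))))
for n in('side','top'):
  im=read_camera(n)[:,:,::-1]
  cv2.imwrite(f'pics/{n}6.png',im)
E
```

```text
[0.55095988 0.2305423  0.17404092] [ 0.43491824 -0.12200267 -2.70041776] 0.4331047323064015
[ 0.0023 -0.0013  0.117   0.     -0.     -0.0012]
```

View pics/side6.png

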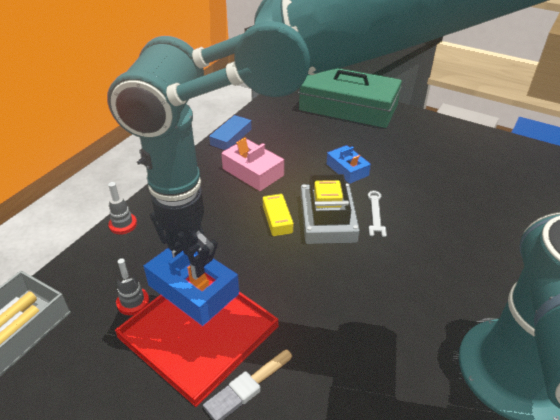

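View pics/top6.png

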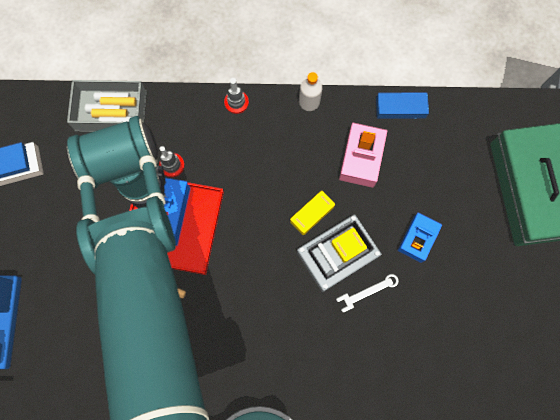

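Side view: lid held level over the tray at (192,280), and the opened box with its yellow battery at (328,210). Top view agrees. Now lowering.

Call:
apply_moves --plan '[[[0.001,-0.001,0.008,0,0,0,1],[0.002,-0.001,0.022,0,0,0,1],[0.002,-0.001,0.04,0,0,0,1],[0.002,-0.001,0.058,0,0,0,1],[0.002,-0.001,0.075,0,0,0,1],[0.002,-0.001,0.09,0,0,0,1],[0.002,-0.001,0.1,0,0,0,1],[0.002,-0.001,0.104,0,0,0,1]]]'

```text
time: 8.65
tool_pos: [0.5483, 0.2311, 0.0675]
tcp_rot: [-2.387, -2.04, 0.006]
wrist_force: [-0.2, -0.1, -2.9]
width: 0.432
```

Call:
apply_moves --plan '[[[0,0,0.002,0,0,0,1],[0,0,0.004,0,0,0,1],[0,0,0.006,0,0,0,1],[0,0,0.008,0,0,0,1],[0,0,0.009,0,0,0,1],[0,0,0.01,0,0,0,1],[0,0,0.01,0,0,0,1],[0,0,0.01,0,0,0,1]]]'

```text
time: 9.32
tool_pos: [0.5501, 0.2322, 0.0602]
tcp_rot: [2.387, 2.042, 0.0]
wrist_force: [-0.2, 0.2, -3.1]
width: 0.431
```

```bash
python3 - <<'E'
from h import *
st=readout.read_state();print(st['time'],st['tool_pos'],st['wrist_force'],st['torque'],st['width'])
im=read_camera('side')[:,:,::-1]
cv2.imwrite('pics/side7.png',cv2.resize(im[220:410,100:300],None,fx=3,fy=3))
E
```

```text
9.3167 [0.55009078 0.23221845 0.06017983] [-0.21253754  0.1833057  -3.05348857] [ 0.02030736 -0.00833983 -0.01179793] 0.43070979370093576
```

View pics/side7.png

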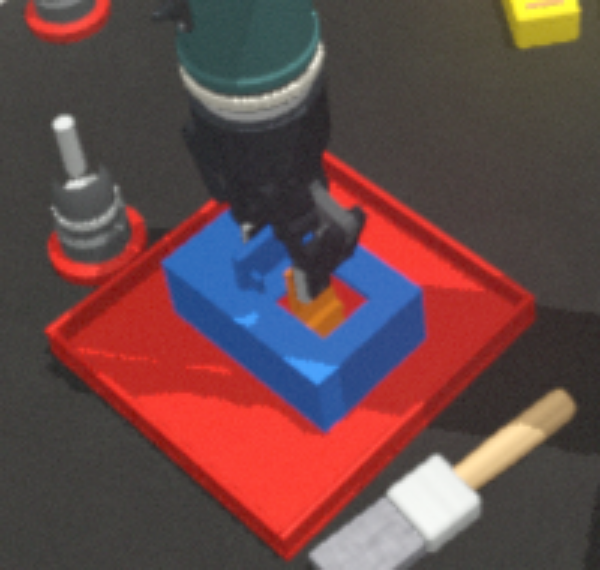

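Still hanging at the full weight, 2–3 mm above the floor. I'll creep down until there is contact.

Call:
apply_moves --plan '[[[0,0,0.0005,0,0,0,1],[0,0,0.001,0,0,0,1],[0,0,0.0015,0,0,0,1],[0,0,0.002,0,0,0,1],[0,0,0.0025,0,0,0,1],[0,0,0.003,0,0,0,1],[0,0,0.003,0,0,0,1],[0,0,0.003,0,0,0,1]]]'

```text
time: 10.03
tool_pos: [0.55, 0.2321, 0.0574]
tcp_rot: [2.387, 2.042, -0.0]
wrist_force: [-2.5, -1.2, 1.5]
width: 0.43
```

Call:
apply_moves --plan '[[[0,0,0.0005,0,0,0,1],[0,0,0.0005,0,0,0,1],[0,0,0.0005,0,0,0,1],[0,0,0.0005,0,0,0,1],[0,0,0.0005,0,0,0,1],[0,0,0.0005,0,0,0,1],[0,0,0.0005,0,0,0,1],[0,0,0.0005,0,0,0,1]]]'

```text
time: 10.7
tool_pos: [0.55, 0.2321, 0.0573]
tcp_rot: [2.387, 2.042, -0.0]
wrist_force: [-4.1, -0.3, 4.7]
width: 0.433
```

Set down and bearing on the floor. I'll release in stages, following the tab as it springs out.

Call:
apply_moves --plan '[[[0,-0.0015,0,0,0,0,0.06],[0,-0.0025,0,0,0,0,0],[0,-0.004,0,0,0,0,-0.08],[0,-0.006,0,0,0,0,-0.18],[0,-0.008,0,0,0,0,-0.28],[0,-0.01,0,0,0,0,-0.4],[0,-0.012,0,0,0,0,-0.52],[0,-0.0125,0,0,0,0,-0.7]]]'

```text
time: 11.37
tool_pos: [0.5375, 0.2342, 0.0567]
tcp_rot: [2.387, 2.042, 0.0]
wrist_force: [-0.3, 1.0, 0.5]
width: 0.847
```

Call:
apply_moves --plan '[[[0,0,0,0,0,0,-1],[0,0,0,0,0,0,-1],[0,0,0,0,0,0,-1],[0,0,0,0,0,0,-1],[0,0,0,0,0,0,-1],[0,0,0,0,0,0,-1],[0,0,0,0,0,0,-1],[0,0,0,0,0,0,-1]]]'

```text
time: 12.03
tool_pos: [0.5377, 0.234, 0.0565]
tcp_rot: [-2.388, -2.042, 0.0]
wrist_force: [0.1, -0.4, -0.7]
width: 0.999
```

```bash
python3 - <<'E'
from h import *
st=readout.read_state();print(st['time'],st['tool_pos'],st['wrist_force'],st['width'])
im=read_camera('wrist')[:,:,::-1]
cv2.imwrite('pics/wrist8.png',im)
E
```

```text
12.0333 [0.53770079 0.23404518 0.05649895] [ 0.05104025 -0.39672038 -0.69606494] 0.9991898012570183
```

View pics/wrist8.png

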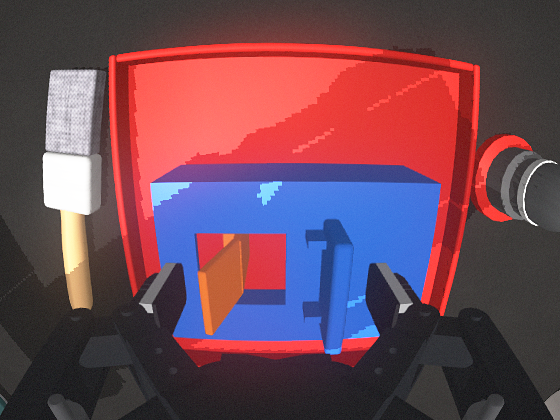

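The lid stands in the tray, tab sprung out at (220,285), both pads clear of tab and rib. Retreating straight up.

Call:
apply_moves --plan '[[[0,0,-0.01,0,0,0,-1],[0,0,-0.025,0,0,0,-1],[0,0,-0.045,0,0,0,-1],[0,0,-0.07,0,0,0,-1],[0,0,-0.095,0,0,0,-1],[0,0,-0.12,0,0,0,-1],[0,0,-0.145,0,0,0,-1],[0,0,-0.17,0,0,0,-1]]]'

```text
time: 12.75
tool_pos: [0.5376, 0.234, 0.2287]
tcp_rot: [2.387, 2.042, 0.001]
wrist_force: [1.5, -0.1, -1.2]
width: 0.999
```

Call:
apply_moves --plan '[[[0,0,-0.01,0,0,0,-1],[0,0,-0.02,0,0,0,-1],[0,0,-0.02,0,0,0,-1],[0,0,-0.02,0,0,0,-1],[0,0,-0.02,0,0,0,-1],[0,0,-0.02,0,0,0,-1],[0,0,-0.02,0,0,0,-1],[0,0,-0.02,0,0,0,-1]]]'

```text
time: 13.42
tool_pos: [0.5372, 0.2339, 0.2453]
tcp_rot: [-2.387, -2.041, 0.003]
wrist_force: [0.1, 0.5, 0.4]
width: 1.002
```

```bash
python3 - <<'E'
from h import *
st=readout.read_state();print(st['time'],st['tool_pos'],st['wrist_force'],st['width'])
np.savez('st9.npz',tool_pos=st['tool_pos'],tcp_rot=st['tcp_rot'])
for n in('wrist','side'): cv2.imwrite(f'pics/{n}9.png',read_camera(n)[:,:,::-1])
E
```

```text
13.4167 [0.53717789 0.23388832 0.24526146] [0.13671638 0.51548145 0.42960601] 1.0023760419078995
```

View pics/wrist9.png

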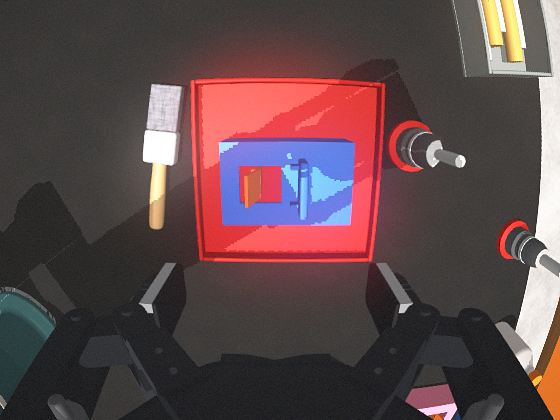

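View pics/side9.png

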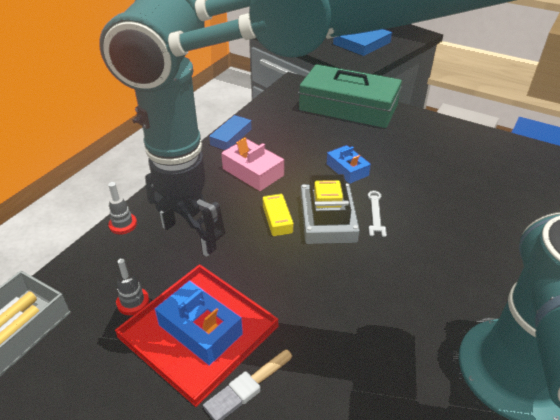

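The wrist view shows the lid upright inside the tray (220–355, 140–225), and the side view shows it flat at (198,320) with everything else unmoved. One numeric check of flatness, then I'll hand in.

```bash
python3 - <<'E'
from h import *
st=dict(np.load('st9.npz'))
im=cv2.imread('pics/wrist9.png');h=cv2.cvtColor(im,cv2.COLOR_BGR2HSV)
m=(h[...,0]>90)&(h[...,0]<135)&(h[...,1]>90)&(h[...,2]>60);m[:130]=0;m[235:]=0;m[:,:200]=0;m[:,365:]=0
c=max(cv2.findContours(m.astype(np.uint8),0,1)[0],key=cv2.contourArea)
q=cv2.approxPolyDP(cv2.convexHull(c),5,True)[:,0].astype(float);print(q.tolist())
P=np.array([onz('wrist',k,.057,st) for k in q]);print(P.round(4).tolist(),np.linalg.norm(np.roll(P,-1,0)-P,axis=1).round(4))
a=np.arange
s0=cv2.imread('pics/side0.png');s9=cv2.imread('pics/side9.png')
d=cv2.absdiff(s0,s9).max(2)
for n,(x,y,w,hh) in dict(battery=(258,190,38,48),wrench=(365,188,25,52),brush=(200,348,95,70),holder=(115,255,35,45)).items(): print(n,(d[y:y+hh,x:x+w]>60).mean().round(3))
E
```

```text
[[354.0, 143.0], [348.0, 224.0], [223.0, 224.0], [220.0, 152.0], [238.0, 142.0], [287.0, 138.0]]
[[0.6241, 0.2645, 0.057], [0.6089, 0.1771, 0.057], [0.4736, 0.1983, 0.057], [0.4859, 0.2759, 0.057], [0.5062, 0.2829, 0.057], [0.556, 0.279, 0.057]] [0.0887 0.1369 0.0786 0.0214 0.05   0.0696]
battery 0.0
wrench 0.0
brush 0.071
holder 0.013
```

```bash
python3 -c "
from workcell import bot
print(bot.finish_job())"
```

```text
the job is handed in; nothing more can be done
None
```

I squeezed the orange tab fully in (opening about 37 mm) and lifted the lid straight up about 83 mm with the tab held. I then carried it to the red tray, lowered it until it bore lightly on the floor (about 5 N upward at the wrist), and opened the gripper in stages. The arm backed off straight up, and I handed the job in at about 13.5 s.

**Last checks:**
- **Lid:** The side and wrist pictures show it right way up and flat on the tray floor, with the tab sprung back and the gripper clear. At flat-on-floor height, the two clean top-face edges measured 137 and 89 mm against 140 and 90. The mask of the far left corner was ragged, so those shorter edge pieces do not check anything.
- **Things to leave alone:** The battery and wrench are unchanged in the side view. The brush and tool holder regions showed small pixel differences (7% and 1%). I put these down to shadow, because by eye both stand where they did.

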